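# Free the jacks dish and put the ball back in it

### The job

Someone has parked the screw-top canister in the steel jacks dish. Lift it out, keeping it upright, and stand it fully on the round cork coaster; then take the large pink ball from the wooden marble rack and set it to rest in the emptied dish.

Things in the scene. Friction and masses are not known exactly. Their poses are not given: they have to be found in the camera images.
- canister: upright round screw-top plastic canister, 108 mm tall: white body 51 mm across, ribbed grey cap 54 mm across taking up the top 30 mm, about 0.12 kg. Origin: centre of its underside, z up along its axis. At the start it stands inside the dish, its foot 4 mm above the dish's underside.
- dish: shallow round open steel dish, 148 mm across the rim, 20 mm high, wall 3 mm, flat inner floor 4 mm above its underside and about 114 mm across; loose, about 0.35 kg, standing on the glass shelf. Origin: centre of its underside, z up.
- coaster: flat round cork coaster, 100 mm across, 4 mm thick, fixed on the glass shelf. Origin: centre of its underside, z up. The glass shelf's top is 8 mm above the work surface.
- ball: pink silicone ball, 54 mm across, about 0.08 kg. Origin: its centre. At the start it sits loosely in one of the three holes (26 mm across, 85 mm apart) of a fixed wooden rack 230 x 70 x 25 mm; the rack's long side runs left-right (along y) within about 12 degrees, its top lies 33 mm above the work surface, 24 mm below the ball's centre. The other two holes hold smaller glass marbles, 35 mm across, so the ball is best gripped across the rack, fingers in front and behind.
Things that resemble listed ones, but are neither listed nor needed, are in the scene too. Leave any purple or yellow look-alike of the canister alone.

How it is judged (in metres and radians):
On the way:
1. the canister stands upright on the cork coaster, let go (horizontal distance between canister and coaster below 0.025 m and z of canister in the frame of coaster below 0.01 m and angle between canister's own z axis and vertical below 0.17 rad and contact force between the fingers and canister below 0.3 N and linear speed of canister below 0.05 m/s), for 0.2 s.
At the end, for the whole second after the job is handed in: The canister stands upright (within 10 degrees) and at rest on the cork coaster, its axis within 25 mm of the coaster's centre; the pink ball lies at rest on the floor of the dish, which stands level on its underside (within 10 degrees) (horizontal distance between canister and coaster below 0.025 m and z of canister in the frame of coaster below 0.01 m and angle between each of canister, dish's own z axis and vertical below 0.17 rad and linear speed of each of canister, dish, ball below 0.05 m/s and horizontal distance between ball and dish below 0.055 m and z of ball in the frame of dish below 0.04 m); the robot touches nothing.
It fails at once if the canister is tipped over (more than 40 degrees) (angle between canister's own z axis and vertical above 0.7 rad).
It also fails if it takes over 72 s, if anything falls off the work surface, if the arm or the gripper's body presses on something with over 40 N, if the wrist force passes 120 N, or if a joint passes its speed limit or range.

### The arm

A 7-joint arm with a two-finger parallel gripper is mounted at the origin on the work surface. World frame = base frame: x ahead of the robot, y to its left, z up, the work surface at z = 0. Lengths are in m, angles in degrees, forces in N, time in s.
With the tool pointing down it reaches from about 0.4 to 0.85 m from the base axis. Payload 10.4 kg.
Tool frame: the origin (TCP) lies at the very end of the fingers, on their centre line; the grasp point (between the pads) lies 19 mm behind it; z points along the fingers, y is the line along which they close (so a half turn about z gives the same grasp; the last joint's range is limited). The gripper opens to 87 mm and grips with 3 to 60 N. Pads are 19 mm wide; open, the fingers measure 117 mm over their backs; the gripper's body (75 mm by 190 mm) begins 51 mm behind the grasp point.
Start: joints at [-74.462, 19.034, -3.707, 83.658, 1.238, 77.344, -5.071], TCP at [0.181, 0.598, 0.223] pointing down, gripper open.
Joint ranges: [-148.97, 148.97], [-28.65, 121.19], [-84.17, 76.75], [9.2, 138.47], [-72.65, 252.65], [3.7, 117.97], [-149.18, 149.18]. Speed limits (degrees/s): [127.2, 127.2, 159.86, 159.86, 180, 180, 180].

### API

Orientations are given as [roll, pitch, yaw] about the fixed x, y, z axes, in that order (R = Rz(yaw) Ry(pitch) Rx(roll)).
In Python, from plant import * gives the robot as it stands. The module is installed in compiled form; this text tells all that it offers.
- The arm moves only by the tool arm_command, never from a script. Its argument "increments" is a list of rows, each an object of numbers: "wx", "wy", "wz": the turn, a rotation vector about the tool's x, y, z in degrees; "tx", "ty", "tz": the shift along the tool's x, y, z in m; "jaw": the opening, from 0 (shut) to 1 (fully open). A call has 1 to 5 rows; each row is the pose to reach, as a shift and turn from the pose commanded when the call began, along the tool's axes at that moment; what a row does not reach only later rows make up. A row lasts 1/10 s, in which the tool goes at most 50 mm and 8.59 degrees, less where a joint would pass 70% of its speed; a pose out of reach is approached as far as the arm can. A call with a gripper value outside its range is refused whole. The fingers move at their own pace and stop on an object; "grip_force" is the grip in N (left out, the last holds). Time passes only in rows, so rows that repeat a pose let the fingers close. It gives the time, the measured TCP pose, the force, the opening and the grip force at its end, in the units of the state.
- get_state(): the state, without advancing time (a new reading comes with each control period).
- snapshot(name): name is "scene" or "side" or "wrist"; returns (picture, depth): 420x560x3 uint8, blue, green, red; 420x560 float32, m along the optical axis (not along the pixel's ray), 0 where there is no reading.
- get_calibration(name): a dict with "fx", "fy", "cx", "cy" (pixels), "world_from_camera" (4x4, takes a point from camera to world coordinates). Camera axes: x right, y down, z forward; pixel columns grow to the right and rows downward; lengths in m; the calibration is good to about 2 mm. A picture is of the moment at which its call begins: read the wrist's pose just before it. get_calibration takes no time and is no camera call; for the wrist camera it gives the pose at the moment of the call.
- hand_in(): hands the job in; it is judged then, once.
The state is a dict: "clock": time; "joint_pos": joint angles; "qvel": joint speeds; "joint_torque": joint torques, N m; "tcp_pos": TCP position; "eef_rot": TCP orientation; "contact_force": force on the tool from outside, world axes, zero at the start; "torque": the same for the moment, N m; "grip_width": finger opening in m; "grasp_force": force on a finger pad.
Only numpy, scipy, OpenCV 4.12 (cv2) and the standard library are available. Lean on these libraries where they do the work, as an engineer would, in place of code of your own. Each camera call takes 0.05 s, during which the arm holds its last target. There are 200 camera calls.

## Working session

There is one attempt and no reset: what is moved stays moved. The work goes in short steps, Python scripts to look and compute and a tool call to move; the robot and the scene stay as the last step left them, time stands still between calls to the robot, and variables do not carry over. Pictures are saved under pics/ and viewed, at most 10 in all, crops included, and the job is handed in when it is done.

Besides the shell and the picture viewer there is one more tool, called after "Call:" in YAML: its name, and indented under it one key for each argument. arm_command: Moves the arm, as the interface text tells. Its arguments: {"type":"object","properties":{"increments":{"type":"array","items":{"type":"object","properties":{"wx":{"type":"number"},"wy":{"type":"number"},"wz":{"type":"number"},"tx":{"type":"number"},"ty":{"type":"number"},"tz":{"type":"number"},"jaw":{"type":"number"}}}},"grip_force":{"type":"number"}},"required":["increments"]}

```bash
mkdir -p pics; cat > h.py <<'E'
from plant import *
import numpy as np, cv2
def save(n,f):
    c=get_calibration(n); p,d=snapshot(n); cv2.imwrite('pics/'+f+'.png',p); np.savez('pics/'+f,p=p,d=d,T=c['world_from_camera'],k=[c['fx'],c['fy'],c['cx'],c['cy']]); return p,d,c
def load(f): 
    z=np.load('pics/'+f+'.npz'); return z['p'],z['d'],z['T'],z['k']
def cloud(d,T,k):
    v,u=np.indices(d.shape); P=np.stack([(u-k[2])/k[0]*d,(v-k[3])/k[1]*d,d],-1)
    return P@T[:3,:3].T+T[:3,3]
def ray(u,v,z,T,k):
    r=T[:3,:3]@np.array([(u-k[2])/k[0],(v-k[3])/k[1],1]); o=T[:3,3]; return o+r*(z-o[2])/r[2]
E
python3 - <<'E'
from h import *
for n in('scene','side'):
    p,d,c=save(n,n+'0'); print(n,np.round(c['world_from_camera'],3).tolist(),c['fx'],(d>0).mean())
s=get_state();print(s)
E
```

```text
scene [[0.857, 0.373, -0.356, 0.771], [0.515, -0.621, 0.591, -0.517], [-0.0, -0.69, -0.724, 0.764], [0.0, 0.0, 0.0, 1.0]] 445.2955200601395 0.9959183673469387
side [[0.861, -0.289, 0.418, 0.036], [-0.508, -0.512, 0.693, -0.568], [0.014, -0.809, -0.588, 0.595], [0.0, 0.0, 0.0, 1.0]] 439.215535011781 0.9960714285714286
{'clock': 0.1, 'joint_pos': array([-74.46230933,  19.06707588,  -3.70462666,  83.69990386,
         1.2378285 ,  77.34333019,  -5.06920014]), 'qvel': array([ 0.09728282, -0.05455671, -0.00309352, -0.15625158,  0.02021471,
       -0.00436322, -0.04663851]), 'joint_torque': array([ 1.13228543e-03, -6.24542141e+01,  2.41809664e-02, -3.90713596e+01,
       -6.14993158e-02,  3.66204337e-02,  4.01526415e-05]), 'tcp_pos': array([0.18091623, 0.59789193, 0.22185807]), 'eef_rot': array([-1.79929642e+02,  4.18894376e-03,  1.63167756e+02]), 'contact_force': array([-0.04296051, -0.3896355 , -0.47329584]), 'torque': array([ 0.05200632, -0.02604507,  0.00691435]), 'grasp_force': 0.0, 'grip_width': 0.08750043493132109}
```

View pics/scene0.png

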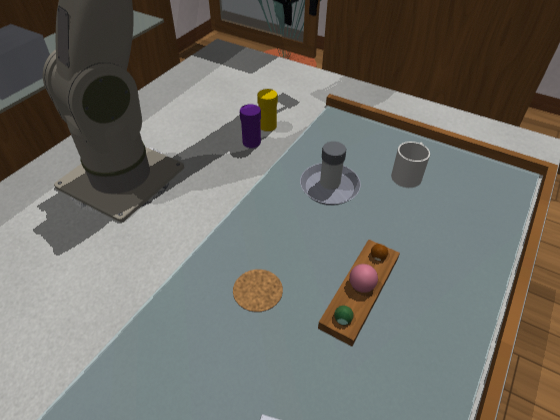

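View pics/side0.png

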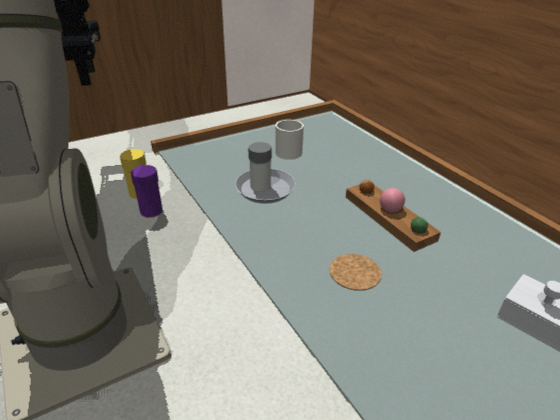

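The scene view shows the canister (cap at 333,152) in the dish (330,184), coaster at (258,290), ball at (364,279), mug at (411,165). In the side view the cap is at (260,153), the coaster at (355,270) and the ball at (393,200).

```bash
python3 - <<'E'
from h import *
def big(m,near):
    n,l,st,c=cv2.connectedComponentsWithStats(m.astype(np.uint8)); i=1+np.argmin(np.hypot(*(c[1:]-near).T)+1e3*(st[1:,4]<60)); return l==i
for f,co,ba,ca,di,ro in(('scene0',(258,290),(364,279),(333,152),(330,184),(360,300)),('side0',(355,270),(393,200),(260,153),(265,186),(392,215))):
    p,d,T,k=load(f); h=cv2.cvtColor(p,cv2.COLOR_BGR2HSV).astype(int); H,S,V=h[...,0],h[...,1],h[...,2]; C=cloud(d,T,k)
    m=big((H<20)&(S>90)&(V>60),co); v,u=np.nonzero(m); cn=cv2.findContours(m.astype(np.uint8),0,1)[0][0][:,0]
    P=np.array([ray(a,b,.012,T,k) for a,b in cn]); c=cv2.minEnclosingCircle(P[:,:2].astype(np.float32)); print(f,'coaster',m.sum(),c, P.mean(0))
    m=big(((H>165)|(H<3))&(S>60)&(V>80)&(S<160),ba); v,u=np.nonzero(m); (x,y),r=cv2.minEnclosingCircle(np.stack([u,v],1).astype(np.float32)); print('ball',m.sum(),(x,y),r,ray(x,y,.057,T,k),'med',np.median(C[m],0))
    # cap top from depth
    reg=np.zeros(d.shape,bool); reg[ca[1]-22:ca[1]+50,ca[0]-25:ca[0]+25]=1
    for lo,hi in((.116,.125),(.095,.112),(.05,.085)):
        q=C[reg&(C[...,2]>lo)&(C[...,2]<hi)&(np.hypot(C[...,0]-np.median(C[ca[1],ca[0]][0]),C[...,1]-C[ca[1],ca[0]][1])<.07)]
        if len(q): print('can',lo,len(q),q.mean(0),q.min(0),q.max(0))
    reg=np.zeros(d.shape,bool); reg[di[1]-32:di[1]+32,di[0]-40:di[0]+40]=1
    q=C[reg&(C[...,2]>.0225)&(C[...,2]<.032)]; print('rim',len(q),cv2.minEnclosingCircle(q[:,:2].astype(np.float32)) if len(q) else 0)
    reg=np.zeros(d.shape,bool); reg[ro[1]-65:ro[1]+50,ro[0]-60:ro[0]+60]=1
    m=reg&(C[...,2]>.029)&(C[...,2]<.037)&(H<25)&(S>80); q=C[m]; print('rack',len(q),cv2.minAreaRect(q[:,:2].astype(np.float32)*1000) if len(q) else 0, q[:,2].mean() if len(q) else 0)
E
```

```text
scene0 coaster 1639 ((0.48397406935691833, -0.11106104403734207), 0.04972923547029495) [ 0.48422437 -0.11181576  0.012     ]
ball 540 (363.3709716796875, 277.18548583984375) 14.010843276977539 [ 0.66040324 -0.00762327  0.057     ] med [ 0.66207126 -0.01876212  0.07430558]
can 0.116 285 [0.47070036 0.24189172 0.11909435] [0.4444921  0.21595122 0.11605218] [0.4975314  0.27085484 0.12257353]
can 0.095 140 [0.47803764 0.2251984  0.10361167] [0.4469712  0.21332342 0.09506286] [0.49756621 0.25323935 0.11198016]
can 0.05 235 [0.47628898 0.22572211 0.06780459] [0.44754834 0.21645142 0.0500352 ] [0.4954082  0.25009803 0.08498934]
rim 330 ((0.47508615255355835, 0.22988799214363098), 0.07394561171531677)
rack 2454 ((660.6357421875, -9.337409973144531), (232.20492553710938, 70.30960083007812), 89.74673461914062) 0.03222029469273474
side0 coaster 1427 ((0.4822821319103241, -0.11338396370410919), 0.04939308762550354) [ 0.48172365 -0.11433071  0.012     ]
ball 447 (391.9090881347656, 199.5) 12.003287315368652 [ 0.66035976 -0.01057377  0.057     ] med [ 0.64733273 -0.02276189  0.06874055]
can 0.116 217 [0.46787205 0.23856709 0.11907575] [0.4419602  0.21259295 0.11600235] [0.49427438 0.26936428 0.12113498]
can 0.095 148 [0.4594252  0.22325403 0.1032921 ] [0.43976253 0.21279602 0.09508739] [0.48886713 0.24923323 0.11189969]
can 0.05 267 [0.45950441 0.22448182 0.06769948] [0.44309677 0.21330778 0.05001641] [0.48698654 0.25068601 0.08491733]
rim 328 ((0.5158109664916992, 0.2540927529335022), 0.12447573989629745)
rack 1466 ((778.8536376953125, 16.4334716796875), (366.5185241699219, 238.3036346435547), 13.20883560180664) 0.032222257535087194
```

```bash
cat > go.py <<'E'
import sys
from h import *
from scipy.spatial.transform import Rotation as Ro
s=get_state(); x=[float(a) for a in sys.argv[1:5]]
R=Ro.from_euler('xyz',s['eef_rot'],degrees=True); G=Ro.from_euler('xyz',[180,0,x[3]],degrees=True)
print('t',np.round(R.inv().apply(np.array(x[:3])-s['tcp_pos']),4),'w',np.round((R.inv()*G).as_rotvec(degrees=True),2),'clock',s['clock'],'width',s['grip_width'],'F',np.round(s['contact_force'],1),'q',np.round(s['joint_pos']))
E
python3 go.py .47 .241 .21 90
```

```text
t [-0.38   -0.2579  0.0122] w [-6.000e-02  5.000e-02  7.317e+01] clock 0.1 width 0.08750043493132109 F [-0.  -0.4 -0.5] q [-74.  19.  -4.  84.   1.  77.  -5.]
```

Call:
arm_command:
  increments:
    - {"tx": -0.038,"ty": -0.026,"wz": 7.3,"jaw": 1}
    - {"tx": -0.076,"ty": -0.052,"wz": 14.6,"jaw": 1}
    - {"tx": -0.114,"ty": -0.077,"wz": 21.9,"jaw": 1}
    - {"tx": -0.152,"ty": -0.103,"wz": 29.2,"jaw": 1}
    - {"tx": -0.19,"ty": -0.129,"wz": 36.5,"jaw": 1}

```text
$.increments[0]: bad value
```

```bash
python3 go.py .47 .241 .21 90
```

```text
t [-0.38   -0.2579  0.0122] w [-6.000e-02  5.000e-02  7.317e+01] clock 0.1 width 0.08750043493132109 F [-0.  -0.4 -0.5] q [-74.  19.  -4.  84.   1.  77.  -5.]
```

Call:
arm_command:
  increments:
    - {"tx": -0.038,"ty": -0.026,"tz": 0,"wx": 0,"wy": 0,"wz": 7.3,"jaw": 1}
    - {"tx": -0.076,"ty": -0.052,"tz": 0,"wx": 0,"wy": 0,"wz": 14.6,"jaw": 1}
    - {"tx": -0.114,"ty": -0.077,"tz": 0,"wx": 0,"wy": 0,"wz": 21.9,"jaw": 1}
    - {"tx": -0.152,"ty": -0.103,"tz": 0,"wx": 0,"wy": 0,"wz": 29.2,"jaw": 1}
    - {"tx": -0.19,"ty": -0.129,"tz": 0,"wx": 0,"wy": 0,"wz": 36.5,"jaw": 1}

```text
clock: 0.6
tcp_pos: [0.3263, 0.418, 0.2223]
eef_rot: [-180.0, -0.0, 126.4]
contact_force: [1.7, 0.7, -0.4]
grip_width: 0.0873
grasp_force: 0.0
```

```bash
python3 go.py .47 .241 .21 90
```

```text
t [-0.2277  0.0108  0.0123] w [-2.000e-02  0.000e+00  3.637e+01] clock 0.6 width 0.08729167199893391 F [ 1.7  0.7 -0.4] q [-63.   7.   7.  98.  -1.  75. -20.]
```

Call:
arm_command:
  increments:
    - {"tx": -0.045,"ty": 0.002,"tz": 0.002,"wx": 0,"wy": 0,"wz": 8,"jaw": 1}
    - {"tx": -0.09,"ty": 0.004,"tz": 0.005,"wx": 0,"wy": 0,"wz": 16,"jaw": 1}
    - {"tx": -0.135,"ty": 0.006,"tz": 0.008,"wx": 0,"wy": 0,"wz": 24,"jaw": 1}
    - {"tx": -0.18,"ty": 0.009,"tz": 0.01,"wx": 0,"wy": 0,"wz": 32,"jaw": 1}
    - {"tx": -0.22,"ty": 0.011,"tz": 0.012,"wx": 0,"wy": 0,"wz": 36.4,"jaw": 1}

```text
clock: 1.1
tcp_pos: [0.4667, 0.2477, 0.2104]
eef_rot: [-180.0, 0.0, 89.9]
contact_force: [0.4, 0.7, -0.4]
grip_width: 0.0869
grasp_force: 0.0
```

```bash
python3 go.py .47 .241 .08 90; python3 - <<'E'
from h import *
p,d,c=save('wrist','w1'); T=c['world_from_camera'];k=[c['fx'],c['fy'],c['cx'],c['cy']]
C=cloud(d,T,k); m=(C[...,2]>.113)&(C[...,2]<.126)&(np.hypot(C[...,0]-.47,C[...,1]-.24)<.05)
q=C[m]; print(len(q),q.mean(0),cv2.minEnclosingCircle(q[:,:2].astype(np.float32)))
E
```

```text
t [-0.0067  0.0033  0.1304] w [-0.    0.01 -0.1 ] clock 1.1 width 0.08686034668288958 F [ 0.4  0.7 -0.4] q [-51.   7.  19. 100.  -2.  73. -31.]
3523 [0.46941781 0.24456456 0.11924276] ((0.469179630279541, 0.24313107132911682), 0.02795029804110527)
```

View pics/w1.png

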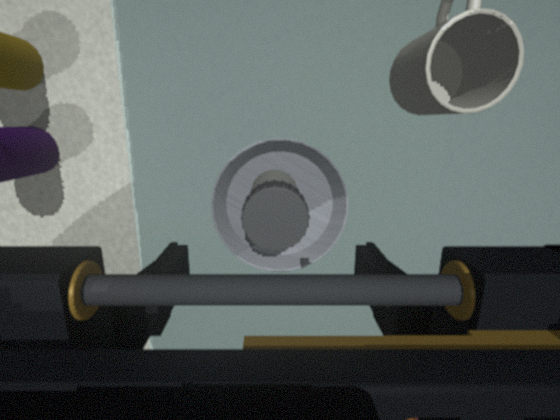

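The wrist view shows the cap (275,218) between the open fingers, inside the dish, with nothing else in the way of them.

Call:
arm_command:
  increments:
    - {"tx": -0.006,"ty": 0.003,"tz": 0.03,"wx": 0,"wy": 0,"wz": 0,"jaw": 1}
    - {"tx": -0.006,"ty": 0.003,"tz": 0.06,"wx": 0,"wy": 0,"wz": 0,"jaw": 1}
    - {"tx": -0.006,"ty": 0.003,"tz": 0.09,"wx": 0,"wy": 0,"wz": 0,"jaw": 1}
    - {"tx": -0.006,"ty": 0.003,"tz": 0.115,"wx": 0,"wy": 0,"wz": 0,"jaw": 1}
    - {"tx": -0.006,"ty": 0.003,"tz": 0.13,"wx": 0,"wy": 0,"wz": 0,"jaw": 1}
  grip_force: 15

```text
clock: 1.65
tcp_pos: [0.4674, 0.2434, 0.0782]
eef_rot: [-179.9, 0.1, 90.3]
contact_force: [-0.2, 1.1, 0.7]
grip_width: 0.0869
grasp_force: 0.0
```

Call:
arm_command:
  increments:
    - {"tx": 0,"ty": 0,"tz": 0,"wx": 0,"wy": 0,"wz": 0,"jaw": 0.7}
    - {"tx": 0,"ty": 0,"tz": 0,"wx": 0,"wy": 0,"wz": 0,"jaw": 0.65}
    - {"tx": 0,"ty": 0,"tz": 0,"wx": 0,"wy": 0,"wz": 0,"jaw": 0.6}
    - {"tx": 0,"ty": 0,"tz": 0,"wx": 0,"wy": 0,"wz": 0,"jaw": 0.5}
    - {"tx": 0,"ty": 0,"tz": 0,"wx": 0,"wy": 0,"wz": 0,"jaw": 0.4}
  grip_force: 15

```text
clock: 2.15
tcp_pos: [0.469, 0.2441, 0.0813]
eef_rot: [179.9, -0.1, 90.3]
contact_force: [0.5, 0.1, 0.3]
grip_width: 0.055
grasp_force: 0.5
```

Call:
arm_command:
  increments:
    - {"tx": 0,"ty": 0,"tz": 0,"wx": 0,"wy": 0,"wz": 0,"jaw": 0.4}
    - {"tx": 0,"ty": 0,"tz": 0,"wx": 0,"wy": 0,"wz": 0,"jaw": 0.4}
    - {"tx": 0,"ty": 0,"tz": 0,"wx": 0,"wy": 0,"wz": 0,"jaw": 0.4}
  grip_force: 20

```text
clock: 2.45
tcp_pos: [0.4691, 0.2441, 0.0811]
eef_rot: [180.0, -0.0, 90.3]
contact_force: [-1.0, -0.3, 5.8]
grip_width: 0.0535
grasp_force: 20.0
```

Gripped. Lift slowly.

Call:
arm_command:
  increments:
    - {"tx": 0,"ty": 0,"tz": -0.01,"wx": 0,"wy": 0,"wz": 0,"jaw": 0.4}
    - {"tx": 0,"ty": 0,"tz": -0.025,"wx": 0,"wy": 0,"wz": 0,"jaw": 0.4}
    - {"tx": 0,"ty": 0,"tz": -0.04,"wx": 0,"wy": 0,"wz": 0,"jaw": 0.4}
    - {"tx": 0,"ty": 0,"tz": -0.055,"wx": 0,"wy": 0,"wz": 0,"jaw": 0.4}
    - {"tx": 0,"ty": 0,"tz": -0.07,"wx": 0,"wy": 0,"wz": 0,"jaw": 0.4}

```text
clock: 2.95
tcp_pos: [0.4684, 0.2436, 0.1514]
eef_rot: [-180.0, 0.0, 90.3]
contact_force: [0.0, 0.1, -1.4]
grip_width: 0.0534
grasp_force: 20.0
```

```bash
python3 - <<'E'
from h import *
for n in('scene','side'):
    p,d,c=save(n,n+'1'); T=c['world_from_camera'];k=[c['fx'],c['fy'],c['cx'],c['cy']];C=cloud(d,T,k)
    for lo,hi in((.09,.1),(.1,.115),(.13,.15)):
        q=C[(C[...,2]>lo)&(C[...,2]<hi)&(np.hypot(C[...,0]-.469,C[...,1]-.244)<.035)]
        if len(q): print(n,lo,len(q),q.mean(0))
cv2.imwrite('pics/a.png',np.hstack([cv2.imread('pics/scene1.png')[20:320,200:500],cv2.imread('pics/side1.png')[20:320,120:420]]))
E
python3 go.py .483 -.112 .155 90
```

```text
scene 0.09 71 [0.47618998 0.22527805 0.09543869]
scene 0.1 111 [0.47591598 0.22489722 0.10761129]
scene 0.13 160 [0.47579296 0.22543334 0.14003027]
side 0.09 76 [0.46121838 0.22476335 0.09504871]
side 0.1 122 [0.46050728 0.22438497 0.10731124]
side 0.13 171 [0.45982344 0.22492213 0.13994663]
t [-0.3564  0.0119 -0.0031] w [ 0.13 -0.11  0.26] clock 3.05 width 0.053579240561337144 F [-0.3 -0.2 -1.3] q [-50.  10.  19. 105.  -4.  66. -29.]
```

View pics/a.png

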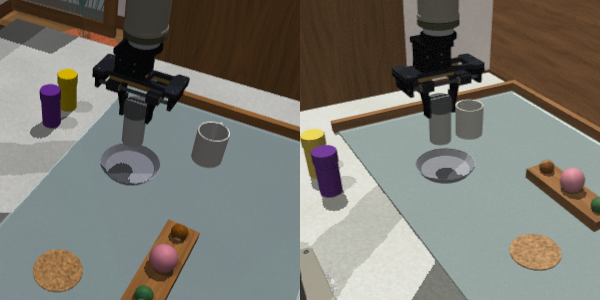

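Both views show the canister hanging upright and clear, the dish still in place. Carry it over.

Call:
arm_command:
  increments:
    - {"tx": -0.01,"ty": 0,"tz": 0,"wx": 0,"wy": 0,"wz": 0,"jaw": 0.4}
    - {"tx": -0.03,"ty": 0.001,"tz": 0,"wx": 0,"wy": 0,"wz": 0,"jaw": 0.4}
    - {"tx": -0.055,"ty": 0.002,"tz": 0,"wx": 0,"wy": 0,"wz": 0,"jaw": 0.4}
    - {"tx": -0.085,"ty": 0.003,"tz": 0,"wx": 0,"wy": 0,"wz": 0,"jaw": 0.4}
    - {"tx": -0.115,"ty": 0.004,"tz": 0,"wx": 0,"wy": 0,"wz": 0,"jaw": 0.4}

```text
clock: 3.55
tcp_pos: [0.4724, 0.1268, 0.1494]
eef_rot: [-179.9, 0.1, 90.3]
contact_force: [0.2, 0.8, -1.9]
grip_width: 0.0532
grasp_force: 20.0
```

Call:
arm_command:
  increments:
    - {"tx": -0.03,"ty": 0.001,"tz": 0,"wx": 0,"wy": 0,"wz": 0,"jaw": 0.4}
    - {"tx": -0.06,"ty": 0.002,"tz": 0,"wx": 0,"wy": 0,"wz": 0,"jaw": 0.4}
    - {"tx": -0.09,"ty": 0.003,"tz": 0,"wx": 0,"wy": 0,"wz": 0,"jaw": 0.4}
    - {"tx": -0.12,"ty": 0.004,"tz": 0,"wx": 0,"wy": 0,"wz": 0,"jaw": 0.4}
    - {"tx": -0.145,"ty": 0.005,"tz": 0,"wx": 0,"wy": 0,"wz": 0,"jaw": 0.4}

```text
clock: 4.05
tcp_pos: [0.4777, -0.0186, 0.1495]
eef_rot: [-179.9, 0.0, 90.2]
contact_force: [-0.6, -0.1, -0.4]
grip_width: 0.0534
grasp_force: 20.0
```

Call:
arm_command:
  increments:
    - {"tx": -0.025,"ty": 0.001,"tz": 0,"wx": 0,"wy": 0,"wz": 0,"jaw": 0.4}
    - {"tx": -0.05,"ty": 0.002,"tz": 0,"wx": 0,"wy": 0,"wz": 0,"jaw": 0.4}
    - {"tx": -0.07,"ty": 0.003,"tz": 0,"wx": 0,"wy": 0,"wz": 0,"jaw": 0.4}
    - {"tx": -0.085,"ty": 0.003,"tz": 0,"wx": 0,"wy": 0,"wz": 0,"jaw": 0.4}
    - {"tx": -0.092,"ty": 0.003,"tz": 0,"wx": 0,"wy": 0,"wz": 0,"jaw": 0.4}

```text
clock: 4.55
tcp_pos: [0.4811, -0.1101, 0.1496]
eef_rot: [-179.9, 0.0, 90.1]
contact_force: [-0.5, -0.3, -1.4]
grip_width: 0.0534
grasp_force: 20.0
```

```bash
python3 go.py .483 -.1095 .082 90; python3 - <<'E'
from h import *
for n in('scene','side'):
    p,d,c=save(n,n+'2'); T=c['world_from_camera'];k=[c['fx'],c['fy'],c['cx'],c['cy']];C=cloud(d,T,k)
    for lo,hi in((.085,.1),(.1,.115),(.13,.15)):
        q=C[(C[...,2]>lo)&(C[...,2]<hi)&(np.hypot(C[...,0]-.483,C[...,1]+.11)<.035)]
        if len(q): print(n,lo,len(q),q.mean(0),q.min(0),q.max(0))
E
```

```text
t [0.0006 0.002  0.0676] w [-0.1   0.02  0.13] clock 4.55 width 0.05342387420703096 F [-0.5 -0.3 -1.4] q [-27.   6.  37. 110.  -4.  65.  11.]
scene 0.085 128 [ 0.49328444 -0.12609598  0.09283435] [ 0.46401576 -0.13601393  0.08541516] [ 0.50698001 -0.10333232  0.09990685]
scene 0.1 130 [ 0.49252273 -0.12630919  0.10773275] [ 0.4601737  -0.13573191  0.10021203] [ 0.50717367 -0.10182062  0.11492615]
scene 0.13 177 [ 0.49094209 -0.12834619  0.13987335] [ 0.45075405 -0.13632607  0.13003628] [ 0.50694844 -0.11007139  0.14993195]
side 0.085 187 [ 0.46753584 -0.12654444  0.09269095] [ 0.45476559 -0.13843264  0.08505522] [ 0.4974204  -0.0935662   0.09999913]
side 0.1 186 [ 0.46762794 -0.12652751  0.1076711 ] [ 0.45492907 -0.13925764  0.1001574 ] [ 0.4964364  -0.09460336  0.11490095]
side 0.13 236 [ 0.46870575 -0.12895662  0.13941472] [ 0.45197726 -0.13886748  0.13008216] [ 0.51401062 -0.10163235  0.14995789]
```

Call:
arm_command:
  increments:
    - {"tx": 0,"ty": 0.002,"tz": 0.015,"wx": 0,"wy": 0,"wz": 0,"jaw": 0.4}
    - {"tx": 0,"ty": 0.002,"tz": 0.035,"wx": 0,"wy": 0,"wz": 0,"jaw": 0.4}
    - {"tx": 0,"ty": 0.002,"tz": 0.05,"wx": 0,"wy": 0,"wz": 0,"jaw": 0.4}
    - {"tx": 0,"ty": 0.002,"tz": 0.06,"wx": 0,"wy": 0,"wz": 0,"jaw": 0.4}
    - {"tx": 0,"ty": 0.002,"tz": 0.065,"wx": 0,"wy": 0,"wz": 0,"jaw": 0.4}

```text
clock: 5.15
tcp_pos: [0.4838, -0.1074, 0.0846]
eef_rot: [-179.9, -0.0, 90.3]
contact_force: [-0.1, -0.2, -1.6]
grip_width: 0.0535
grasp_force: 20.0
```

Call:
arm_command:
  increments:
    - {"tx": 0,"ty": 0,"tz": 0.001,"wx": 0,"wy": 0,"wz": 0,"jaw": 0.4}
    - {"tx": 0,"ty": 0,"tz": 0.002,"wx": 0,"wy": 0,"wz": 0,"jaw": 0.4}
    - {"tx": 0,"ty": 0,"tz": 0.002,"wx": 0,"wy": 0,"wz": 0,"jaw": 0.4}
    - {"tx": 0,"ty": 0,"tz": 0.002,"wx": 0,"wy": 0,"wz": 0,"jaw": 0.4}

```text
clock: 5.55
tcp_pos: [0.4847, -0.1081, 0.084]
eef_rot: [180.0, -0.0, 90.3]
contact_force: [-0.4, 0.0, -1.0]
grip_width: 0.0532
grasp_force: 20.0
```

Call:
arm_command:
  increments:
    - {"tx": 0,"ty": 0,"tz": 0.001,"wx": 0,"wy": 0,"wz": 0,"jaw": 0.4}
    - {"tx": 0,"ty": 0,"tz": 0.001,"wx": 0,"wy": 0,"wz": 0,"jaw": 0.4}
    - {"tx": 0,"ty": 0,"tz": 0.001,"wx": 0,"wy": 0,"wz": 0,"jaw": 0.4}

```text
clock: 5.85
tcp_pos: [0.4844, -0.108, 0.0826]
eef_rot: [180.0, -0.0, 90.3]
contact_force: [-0.2, 0.8, -1.1]
grip_width: 0.0537
grasp_force: 20.0
```

Call:
arm_command:
  increments:
    - {"tx": 0,"ty": 0,"tz": 0.001,"wx": 0,"wy": 0,"wz": 0,"jaw": 0.4}
    - {"tx": 0,"ty": 0,"tz": 0.001,"wx": 0,"wy": 0,"wz": 0,"jaw": 0.4}
    - {"tx": 0,"ty": 0,"tz": 0.001,"wx": 0,"wy": 0,"wz": 0,"jaw": 0.4}

```text
clock: 6.15
tcp_pos: [0.4843, -0.1081, 0.0815]
eef_rot: [-180.0, -0.0, 90.3]
contact_force: [0.8, 0.1, -0.4]
grip_width: 0.0536
grasp_force: 20.0
```

Call:
arm_command:
  increments:
    - {"tx": 0,"ty": 0,"tz": 0.001,"wx": 0,"wy": 0,"wz": 0,"jaw": 0.4}
    - {"tx": 0,"ty": 0,"tz": 0.001,"wx": 0,"wy": 0,"wz": 0,"jaw": 0.4}
    - {"tx": 0,"ty": 0,"tz": 0.001,"wx": 0,"wy": 0,"wz": 0,"jaw": 0.4}

```text
clock: 6.45
tcp_pos: [0.4846, -0.1081, 0.0811]
eef_rot: [180.0, -0.0, 90.3]
contact_force: [-1.5, -0.2, 5.3]
grip_width: 0.053
grasp_force: 20.0
```

Contact with the coaster (5 N); release.

Call:
arm_command:
  increments:
    - {"tx": 0,"ty": 0,"tz": 0,"wx": 0,"wy": 0,"wz": 0,"jaw": 0.7}
    - {"tx": 0,"ty": 0,"tz": 0,"wx": 0,"wy": 0,"wz": 0,"jaw": 0.85}
    - {"tx": 0,"ty": 0,"tz": 0,"wx": 0,"wy": 0,"wz": 0,"jaw": 1}
    - {"tx": 0,"ty": 0,"tz": 0,"wx": 0,"wy": 0,"wz": 0,"jaw": 1}
    - {"tx": 0,"ty": 0,"tz": 0,"wx": 0,"wy": 0,"wz": 0,"jaw": 1}

```text
clock: 6.95
tcp_pos: [0.4844, -0.108, 0.0805]
eef_rot: [-180.0, -0.0, 90.3]
contact_force: [0.3, 0.1, 0.5]
grip_width: 0.083
grasp_force: 0.0
```

Call:
arm_command:
  increments:
    - {"tx": 0,"ty": 0,"tz": -0.015,"wx": 0,"wy": 0,"wz": 0,"jaw": 1}
    - {"tx": 0,"ty": 0,"tz": -0.04,"wx": 0,"wy": 0,"wz": 0,"jaw": 1}
    - {"tx": 0,"ty": 0,"tz": -0.07,"wx": 0,"wy": 0,"wz": 0,"jaw": 1}
    - {"tx": 0,"ty": 0,"tz": -0.1,"wx": 0,"wy": 0,"wz": 0,"jaw": 1}
    - {"tx": 0,"ty": 0,"tz": -0.12,"wx": 0,"wy": 0,"wz": 0,"jaw": 1}

```text
clock: 7.45
tcp_pos: [0.4848, -0.1083, 0.2025]
eef_rot: [179.9, -0.0, 90.3]
contact_force: [0.5, 0.0, 0.8]
grip_width: 0.0871
grasp_force: 0.0
```

```bash
python3 go.py .6605 -.0095 .18 90; python3 - <<'E'
from h import *
for n in('scene','side'):
    p,d,c=save(n,n+'3'); T=c['world_from_camera'];k=[c['fx'],c['fy'],c['cx'],c['cy']];C=cloud(d,T,k)
    q=C[(C[...,2]>.115)&(C[...,2]<.125)&(np.hypot(C[...,0]-.483,C[...,1]+.11)<.04)]; print(n,len(q),q.mean(0))
    q=C[(C[...,2]>.0235)&(C[...,2]<.032)&(np.hypot(C[...,0]-.475,C[...,1]-.23)<.085)]; A=np.c_[2*q[:,:2],np.ones(len(q))]
    s=np.linalg.lstsq(A,(q[:,:2]**2).sum(1),rcond=None)[0]; print('dish fit',len(q),s[:2],(s[2]+s[:2]@s[:2])**.5,cv2.minEnclosingCircle(q[:,:2].astype(np.float32)))
    h=cv2.cvtColor(p,cv2.COLOR_BGR2HSV).astype(int); m=(h[...,1]<70)
cv2.imwrite('pics/b.png',np.hstack([cv2.imread('pics/scene3.png')[20:340,180:480],cv2.imread('pics/side3.png')[20:340,180:480]]))
E
```

```text
t [0.098  0.1761 0.0229] w [ 0.11 -0.01  0.25] clock 7.45 width 0.087144808478046 F [0.5 0.  0.8] q [-28.   3.  37. 106.  -2.  72.  10.]
scene 577 [ 0.48628488 -0.10990759  0.11927486]
dish fit 243 [0.47539624 0.22873591] 0.07086939857001068 ((0.475275456905365, 0.2295793741941452), 0.07515142858028412)
side 480 [ 0.48192148 -0.11269328  0.11922204]
dish fit 258 [0.47471903 0.22611782] 0.0710805333352097 ((0.4755983054637909, 0.22810666263103485), 0.07648935914039612)
```

View pics/b.png

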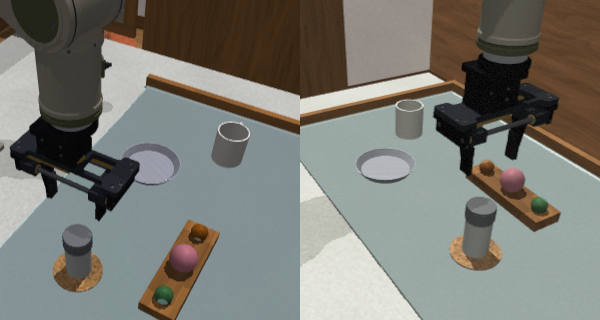

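The canister stands upright centred on the coaster; the dish is empty, ball at (183,258) in the left half between the two marbles. Move above the ball.

Call:
arm_command:
  increments:
    - {"tx": 0.02,"ty": 0.036,"tz": 0,"wx": 0,"wy": 0,"wz": 0,"jaw": 1}
    - {"tx": 0.04,"ty": 0.072,"tz": 0.005,"wx": 0,"wy": 0,"wz": 0,"jaw": 1}
    - {"tx": 0.06,"ty": 0.108,"tz": 0.01,"wx": 0,"wy": 0,"wz": 0,"jaw": 1}
    - {"tx": 0.08,"ty": 0.144,"tz": 0.018,"wx": 0,"wy": 0,"wz": 0,"jaw": 1}
    - {"tx": 0.098,"ty": 0.176,"tz": 0.022,"wx": 0,"wy": 0,"wz": 0.2,"jaw": 1}

```text
clock: 8.05
tcp_pos: [0.6608, -0.0078, 0.1761]
eef_rot: [-179.9, -0.0, 90.1]
contact_force: [-0.3, 1.0, 0.0]
grip_width: 0.087
grasp_force: 0.0
```

Call:
arm_command:
  increments:
    - {"tx": 0,"ty": 0,"tz": 0,"wx": 0,"wy": 0,"wz": 0,"jaw": 1}

```text
clock: 8.15
tcp_pos: [0.6616, -0.0049, 0.1746]
eef_rot: [-179.8, 0.0, 90.4]
contact_force: [-0.3, -0.5, -0.4]
grip_width: 0.087
grasp_force: 0.0
```

```bash
python3 go.py .6605 -.0095 .04 90; python3 - <<'E'
from h import *
p,d,c=save('wrist','w2'); T=c['world_from_camera'];k=[c['fx'],c['fy'],c['cx'],c['cy']];C=cloud(d,T,k)
h=cv2.cvtColor(p,cv2.COLOR_BGR2HSV).astype(int);m=((h[...,0]>165)|(h[...,0]<3))&(h[...,1]>60)&(h[...,1]<170)&(h[...,2]>60)
n,l,st,ce=cv2.connectedComponentsWithStats(m.astype(np.uint8)); i=1+st[1:,4].argmax(); v,u=np.nonzero(l==i)
q=C[l==i]; q=q[q[:,2]>.05]; A=np.c_[2*q,np.ones(len(q))]; s=np.linalg.lstsq(A,(q**2).sum(1),rcond=None)[0]
print(st[i],ce[i],'sphere',s[:3],(s[3]+s[:3]@s[:3])**.5, ray(*ce[i],.057,T,k))
E
```

```text
t [-0.0046 -0.0006  0.1346] w [-0.21  0.01  0.35] clock 8.15 width 0.08703323679288172 F [-0.3 -0.5 -0.4] q [-27.  28.  33.  83. -15.  74.   8.]
[ 241  182   61   61 2901] [271.04446743 211.71768356] sphere [0.66060457 0.02728665 0.18984393] 0.12119394774676226 [ 0.66073136 -0.010093    0.057     ]
```

Call:
arm_command:
  increments:
    - {"tx": 0,"ty": 0,"tz": 0.025,"wx": 0,"wy": 0,"wz": 0,"jaw": 1}
    - {"tx": 0,"ty": 0,"tz": 0.05,"wx": 0,"wy": 0,"wz": 0,"jaw": 1}
    - {"tx": 0,"ty": 0,"tz": 0.07,"wx": 0,"wy": 0,"wz": 0,"jaw": 1}
    - {"tx": 0,"ty": 0,"tz": 0.08,"wx": 0,"wy": 0,"wz": 0,"jaw": 1}
    - {"tx": 0,"ty": 0,"tz": 0.08,"wx": 0,"wy": 0,"wz": 0,"jaw": 1}

```text
clock: 8.7
tcp_pos: [0.6586, -0.0098, 0.0972]
eef_rot: [-179.9, 0.0, 90.0]
contact_force: [0.3, 0.9, 0.2]
grip_width: 0.087
grasp_force: 0.0
```

```bash
python3 go.py .6605 -.0095 .041 90
```

```text
t [0.0004 0.002  0.0562] w [-0.14  0.02  0.02] clock 8.7 width 0.08695096026309254 F [0.3 0.9 0.2] q [-26.  31.  32.  88. -17.  66.   9.]
```

Call:
arm_command:
  increments:
    - {"tx": 0,"ty": 0.002,"tz": 0.02,"wx": 0,"wy": 0,"wz": 0,"jaw": 1}
    - {"tx": 0,"ty": 0.002,"tz": 0.035,"wx": 0,"wy": 0,"wz": 0,"jaw": 1}
    - {"tx": 0,"ty": 0.002,"tz": 0.048,"wx": 0,"wy": 0,"wz": 0,"jaw": 1}
    - {"tx": 0,"ty": 0.002,"tz": 0.055,"wx": 0,"wy": 0,"wz": 0,"jaw": 1}
    - {"tx": 0,"ty": 0.002,"tz": 0.055,"wx": 0,"wy": 0,"wz": 0,"jaw": 1}
  grip_force: 10

```text
clock: 9.2
tcp_pos: [0.6613, -0.0093, 0.0426]
eef_rot: [-179.9, 0.0, 90.1]
contact_force: [-0.7, 0.8, 0.4]
grip_width: 0.0869
grasp_force: 0.0
```

Call:
arm_command:
  increments:
    - {"tx": 0,"ty": 0,"tz": 0,"wx": 0,"wy": 0,"wz": 0,"jaw": 0.75}
    - {"tx": 0,"ty": 0,"tz": 0,"wx": 0,"wy": 0,"wz": 0,"jaw": 0.67}
    - {"tx": 0,"ty": 0,"tz": 0,"wx": 0,"wy": 0,"wz": 0,"jaw": 0.6}
    - {"tx": 0,"ty": 0,"tz": 0,"wx": 0,"wy": 0,"wz": 0,"jaw": 0.5}
    - {"tx": 0,"ty": 0,"tz": 0,"wx": 0,"wy": 0,"wz": 0,"jaw": 0.4}

```text
clock: 9.7
tcp_pos: [0.6619, -0.0092, 0.0437]
eef_rot: [180.0, -0.0, 90.1]
contact_force: [-3.4, 1.1, 3.0]
grip_width: 0.0552
grasp_force: 2.2
```

Call:
arm_command:
  increments:
    - {"tx": 0,"ty": 0,"tz": 0,"wx": 0,"wy": 0,"wz": 0,"jaw": 0.4}
    - {"tx": 0,"ty": 0,"tz": 0,"wx": 0,"wy": 0,"wz": 0,"jaw": 0.4}
    - {"tx": 0,"ty": 0,"tz": 0,"wx": 0,"wy": 0,"wz": 0,"jaw": 0.4}

```text
clock: 10.0
tcp_pos: [0.6617, -0.0093, 0.0437]
eef_rot: [-180.0, -0.0, 90.1]
contact_force: [-4.4, 0.8, 5.4]
grip_width: 0.0529
grasp_force: 10.0
```

Call:
arm_command:
  increments:
    - {"tx": 0,"ty": 0,"tz": -0.01,"wx": 0,"wy": 0,"wz": 0,"jaw": 0.4}
    - {"tx": 0,"ty": 0,"tz": -0.03,"wx": 0,"wy": 0,"wz": 0,"jaw": 0.4}
    - {"tx": 0,"ty": 0,"tz": -0.055,"wx": 0,"wy": 0,"wz": 0,"jaw": 0.4}
    - {"tx": 0,"ty": 0,"tz": -0.08,"wx": 0,"wy": 0,"wz": 0,"jaw": 0.4}
    - {"tx": 0,"ty": 0,"tz": -0.1,"wx": 0,"wy": 0,"wz": 0,"jaw": 0.4}

```text
clock: 10.5
tcp_pos: [0.6625, -0.0094, 0.1456]
eef_rot: [179.9, 0.0, 90.1]
contact_force: [-0.2, -0.4, -1.5]
grip_width: 0.0532
grasp_force: 10.0
```

```bash
python3 go.py .475 .229 .14 90; python3 - <<'E'
from h import *
p,d,c=save('side','side4'); cv2.imwrite('pics/c.png',p[40:300,240:520])
E
```

```text
t [ 0.2386 -0.1872  0.0052] w [0.11 0.   0.06] clock 10.5 width 0.053200638440936907 F [-0.2 -0.4 -1.5] q [-27.  29.  33.  85. -16.  71.   8.]
```

View pics/c.png

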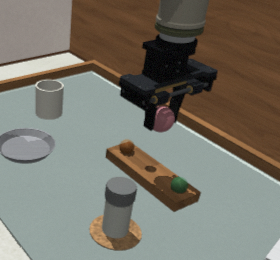

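The ball is held between the fingers, at (160,120), clear of the rack.

Call:
arm_command:
  increments:
    - {"tx": 0.012,"ty": -0.01,"tz": 0,"wx": 0,"wy": 0,"wz": 0,"jaw": 0.4}
    - {"tx": 0.036,"ty": -0.028,"tz": 0,"wx": 0,"wy": 0,"wz": 0,"jaw": 0.4}
    - {"tx": 0.064,"ty": -0.05,"tz": 0,"wx": 0,"wy": 0,"wz": 0,"jaw": 0.4}
    - {"tx": 0.092,"ty": -0.072,"tz": 0,"wx": 0,"wy": 0,"wz": 0,"jaw": 0.4}
    - {"tx": 0.12,"ty": -0.094,"tz": 0,"wx": 0,"wy": 0,"wz": 0,"jaw": 0.4}

```text
clock: 11.05
tcp_pos: [0.5669, 0.1116, 0.1435]
eef_rot: [180.0, -0.0, 90.1]
contact_force: [0.3, -0.1, -0.8]
grip_width: 0.0531
grasp_force: 10.0
```

Call:
arm_command:
  increments:
    - {"tx": 0.03,"ty": -0.024,"tz": 0,"wx": 0,"wy": 0,"wz": 0,"jaw": 0.4}
    - {"tx": 0.06,"ty": -0.047,"tz": 0,"wx": 0,"wy": 0,"wz": 0,"jaw": 0.4}
    - {"tx": 0.088,"ty": -0.069,"tz": 0,"wx": 0,"wy": 0,"wz": 0,"jaw": 0.4}
    - {"tx": 0.108,"ty": -0.085,"tz": 0,"wx": 0,"wy": 0,"wz": 0,"jaw": 0.4}
    - {"tx": 0.118,"ty": -0.093,"tz": 0,"wx": 0,"wy": 0,"wz": 0,"jaw": 0.4}

```text
clock: 11.55
tcp_pos: [0.4732, 0.2307, 0.1436]
eef_rot: [-180.0, -0.1, 90.2]
contact_force: [0.3, -0.6, -1.3]
grip_width: 0.0535
grasp_force: 10.0
```

Call:
arm_command:
  increments:
    - {"tx": 0,"ty": 0,"tz": 0.01,"wx": 0,"wy": 0,"wz": 0,"jaw": 0.4}
    - {"tx": 0,"ty": 0,"tz": 0.03,"wx": 0,"wy": 0,"wz": 0,"jaw": 0.4}
    - {"tx": 0,"ty": 0,"tz": 0.055,"wx": 0,"wy": 0,"wz": 0,"jaw": 0.4}
    - {"tx": 0,"ty": 0,"tz": 0.07,"wx": 0,"wy": 0,"wz": 0,"jaw": 0.4}
    - {"tx": 0,"ty": 0,"tz": 0.075,"wx": 0,"wy": 0,"wz": 0,"jaw": 0.4}

```text
clock: 12.05
tcp_pos: [0.4747, 0.226, 0.0664]
eef_rot: [-179.9, 0.2, 89.9]
contact_force: [0.1, -0.5, -1.3]
grip_width: 0.0532
grasp_force: 10.0
```

```bash
python3 go.py .475 .229 .026 90
```

```text
t [0.0031 0.0003 0.0404] w [-0.1   0.15 -0.07] clock 12.05 width 0.05317006833208871 F [ 0.1 -0.5 -1.3] q [-54.  16.  27. 110.  -9.  56. -23.]
```

Call:
arm_command:
  increments:
    - {"tx": 0.002,"ty": 0,"tz": 0.012,"wx": 0,"wy": 0,"wz": 0,"jaw": 0.4}
    - {"tx": 0.003,"ty": 0,"tz": 0.024,"wx": 0,"wy": 0,"wz": 0,"jaw": 0.4}
    - {"tx": 0.003,"ty": 0,"tz": 0.033,"wx": 0,"wy": 0,"wz": 0,"jaw": 0.4}
    - {"tx": 0.003,"ty": 0,"tz": 0.037,"wx": 0,"wy": 0,"wz": 0,"jaw": 0.4}
    - {"tx": 0.003,"ty": 0,"tz": 0.038,"wx": 0,"wy": 0,"wz": 0,"jaw": 0.4}

```text
clock: 12.55
tcp_pos: [0.4745, 0.2313, 0.0301]
eef_rot: [-180.0, 0.0, 90.1]
contact_force: [0.6, 0.5, -1.3]
grip_width: 0.0533
grasp_force: 10.0
```

Call:
arm_command:
  increments:
    - {"tx": 0,"ty": 0,"tz": 0.001,"wx": 0,"wy": 0,"wz": 0,"jaw": 0.4}
    - {"tx": 0,"ty": 0,"tz": 0.001,"wx": 0,"wy": 0,"wz": 0,"jaw": 0.4}
    - {"tx": 0,"ty": 0,"tz": 0.001,"wx": 0,"wy": 0,"wz": 0,"jaw": 0.4}

```text
clock: 12.85
tcp_pos: [0.4749, 0.2317, 0.0299]
eef_rot: [180.0, -0.0, 90.1]
contact_force: [0.1, 0.1, -1.1]
grip_width: 0.0534
grasp_force: 10.0
```

Call:
arm_command:
  increments:
    - {"tx": 0,"ty": 0,"tz": 0.001,"wx": 0,"wy": 0,"wz": 0,"jaw": 0.4}
    - {"tx": 0,"ty": 0,"tz": 0.002,"wx": 0,"wy": 0,"wz": 0,"jaw": 0.4}
    - {"tx": 0,"ty": 0,"tz": 0.003,"wx": 0,"wy": 0,"wz": 0,"jaw": 0.4}
    - {"tx": 0,"ty": 0,"tz": 0.003,"wx": 0,"wy": 0,"wz": 0,"jaw": 0.4}

```text
clock: 13.25
tcp_pos: [0.4745, 0.2315, 0.0264]
eef_rot: [-180.0, 0.0, 90.1]
contact_force: [0.5, -1.4, -1.0]
grip_width: 0.0533
grasp_force: 10.0
```

Call:
arm_command:
  increments:
    - {"tx": 0,"ty": 0,"tz": 0.001,"wx": 0,"wy": 0,"wz": 0,"jaw": 0.4}
    - {"tx": 0,"ty": 0,"tz": 0.001,"wx": 0,"wy": 0,"wz": 0,"jaw": 0.4}
    - {"tx": 0,"ty": 0,"tz": 0.001,"wx": 0,"wy": 0,"wz": 0,"jaw": 0.4}

```text
clock: 13.55
tcp_pos: [0.4747, 0.2318, 0.026]
eef_rot: [-180.0, -0.0, 90.1]
contact_force: [-2.3, -0.5, 4.4]
grip_width: 0.0531
grasp_force: 10.0
```

On the floor; open gently, pause, then rise.

Call:
arm_command:
  increments:
    - {"tx": 0,"ty": 0,"tz": 0,"wx": 0,"wy": 0,"wz": 0,"jaw": 0.64}
    - {"tx": 0,"ty": 0,"tz": 0,"wx": 0,"wy": 0,"wz": 0,"jaw": 0.67}
    - {"tx": 0,"ty": 0,"tz": 0,"wx": 0,"wy": 0,"wz": 0,"jaw": 0.7}
    - {"tx": 0,"ty": 0,"tz": 0,"wx": 0,"wy": 0,"wz": 0,"jaw": 0.75}
    - {"tx": 0,"ty": 0,"tz": 0,"wx": 0,"wy": 0,"wz": 0,"jaw": 0.8}

```text
clock: 14.05
tcp_pos: [0.4746, 0.2315, 0.0255]
eef_rot: [-180.0, -0.0, 90.1]
contact_force: [0.3, -0.6, 0.2]
grip_width: 0.0663
grasp_force: 0.0
```

Call:
arm_command:
  increments:
    - {"tx": 0,"ty": 0,"tz": 0,"wx": 0,"wy": 0,"wz": 0,"jaw": 0.8}
    - {"tx": 0,"ty": 0,"tz": 0,"wx": 0,"wy": 0,"wz": 0,"jaw": 0.8}
    - {"tx": 0,"ty": 0,"tz": 0,"wx": 0,"wy": 0,"wz": 0,"jaw": 0.8}
    - {"tx": 0,"ty": 0,"tz": 0,"wx": 0,"wy": 0,"wz": 0,"jaw": 0.8}
    - {"tx": 0,"ty": 0,"tz": 0,"wx": 0,"wy": 0,"wz": 0,"jaw": 0.8}

```text
clock: 14.55
tcp_pos: [0.4746, 0.2315, 0.0255]
eef_rot: [-180.0, -0.0, 90.1]
contact_force: [-0.9, 0.1, -1.2]
grip_width: 0.0699
grasp_force: 0.0
```

Call:
arm_command:
  increments:
    - {"tx": 0,"ty": 0,"tz": -0.01,"wx": 0,"wy": 0,"wz": 0,"jaw": 0.8}
    - {"tx": 0,"ty": 0,"tz": -0.03,"wx": 0,"wy": 0,"wz": 0,"jaw": 0.8}
    - {"tx": 0,"ty": 0,"tz": -0.06,"wx": 0,"wy": 0,"wz": 0,"jaw": 0.8}
    - {"tx": 0,"ty": 0,"tz": -0.1,"wx": 0,"wy": 0,"wz": 0,"jaw": 0.8}
    - {"tx": 0,"ty": 0,"tz": -0.14,"wx": 0,"wy": 0,"wz": 0,"jaw": 0.8}

```text
clock: 15.05
tcp_pos: [0.4744, 0.2311, 0.1676]
eef_rot: [180.0, 0.0, 90.0]
contact_force: [1.0, 0.7, -0.1]
grip_width: 0.0696
grasp_force: 0.0
```

Call:
arm_command:
  increments:
    - {"tx": 0,"ty": 0,"tz": 0,"wx": 0,"wy": 0,"wz": 0,"jaw": 0.8}
    - {"tx": 0,"ty": 0,"tz": 0,"wx": 0,"wy": 0,"wz": 0,"jaw": 0.8}
    - {"tx": 0,"ty": 0,"tz": 0,"wx": 0,"wy": 0,"wz": 0,"jaw": 0.8}
    - {"tx": 0,"ty": 0,"tz": 0,"wx": 0,"wy": 0,"wz": 0,"jaw": 0.8}
    - {"tx": 0,"ty": 0,"tz": 0,"wx": 0,"wy": 0,"wz": 0,"jaw": 0.8}

```text
clock: 15.55
tcp_pos: [0.4742, 0.2312, 0.1646]
eef_rot: [-179.9, 0.1, 90.1]
contact_force: [-0.2, 0.3, -0.9]
grip_width: 0.0699
grasp_force: 0.0
```

```bash
python3 - <<'E'
from h import *
for n in('scene','side','scene'):
    p,d,c=save(n,n+'5'); T=c['world_from_camera'];k=[c['fx'],c['fy'],c['cx'],c['cy']]
    h=cv2.cvtColor(p,cv2.COLOR_BGR2HSV).astype(int);m=((h[...,0]>165)|(h[...,0]<3))&(h[...,1]>60)&(h[...,1]<160)&(h[...,2]>80)
    N,l,st,ce=cv2.connectedComponentsWithStats(m.astype(np.uint8)); i=[j for j in range(1,N) if 200<st[j,4]<1200]
    for j in i: print(n,st[j],ce[j],ray(*ce[j],.039,T,k))
print(get_state()['tcp_pos'],get_state()['clock'])
cv2.imwrite('pics/e.png',np.hstack([cv2.imread('pics/scene5.png')[20:340,180:480],cv2.imread('pics/side5.png')[20:340,180:480]]))
E
```

```text
scene [320 167  22  16 269] [331.31598513 174.72118959] [0.47142551 0.24314322 0.039     ]
side [254 168  21  22 362] [264.17679558 178.01381215] [0.47393402 0.2308741  0.039     ]
scene [320 167  22  16 270] [331.34444444 174.74814815] [0.47152773 0.24309089 0.039     ]
[0.47445431 0.23140851 0.16509987] 15.7
```

View pics/e.png

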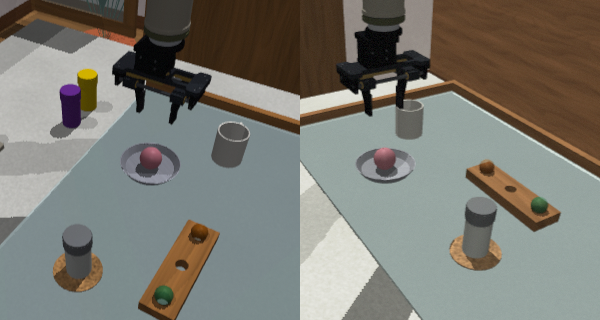

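The ball rests in the dish (150,159 left; 385,160 right), the canister stands upright on the coaster, and the gripper is clear.

```bash
python3 -c "
from plant import *
print(hand_in())"
```

```text
the job is handed in; nothing more can be done
None
```

The canister stands upright on the cork coaster (about 1 mm off centre) and the pink ball rests in the emptied dish; I handed the job in at about 15.7 s, and no verdict came back.

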